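# Raise the extending utensil rail onto its crossbar

### The arm

A 7-joint arm with a two-finger parallel gripper is mounted at the origin on the work surface. World frame = base frame: x ahead of the robot, y to its left, z up, the work surface at z = 0. Lengths are in m, angles in rad, forces in N, time in s.
With the tool pointing down it reaches from about 0.425 to 0.95 m from the base axis. Payload 4.7 kg.
Tool frame: the origin (TCP) lies on the centre line of the jaws, within the pads' length; the fingertips stand 22 mm ahead of it and the grasp point (between the pads) lies 3 mm ahead of it (env.finger_overhang is the distance from the TCP to the fingertips, in m); z points along the fingers, y is the line along which they close (so a half turn about z gives the same grasp; the last joint's range is limited). The gripper opens to 87 mm and grips with 3 to 60 N. Pads are 19 mm wide; open, the fingers measure 117 mm over their backs; the gripper's body (75 mm by 190 mm) begins 51 mm behind the grasp point.
Start: joints at [1.294, 0.469, -0.049, 1.532, 0.024, 1.141, -0.082], TCP at [0.166, -0.654, 0.245] pointing down, gripper open.
Joint ranges: [-2.59, 2.59], [-0.33, 1.99], [-1.39, 1.29], [0.1, 2.45], [-1.04, 4.18], [0.21, 1.99], [-2.66, 2.66]. Speed limits (rad/s): [2.57, 2.57, 3.14, 3.14, 3.14, 3.14, 3.14].

### API

Orientations are given as [roll, pitch, yaw] about the fixed x, y, z axes, in that order (R = Rz(yaw) Ry(pitch) Rx(roll)).
In Python, from plant import env, hand, solver, monitor, optics, order gives the robot as it stands. The module is installed in compiled form; this text tells all that it offers. Calls block until the motion is done:
- env.move_pose(position, orientation): joint-space move of the TCP to a pose.
- env.move_linear(position, max_speed=0.15, rot=None): straight line of the TCP; rot=None keeps the orientation; max_speed is the mean speed in m/s.
- env.set_joints(angles): joint-space move.
- hand.open_gripper() and hand.grab(newtons=None): open the fingers fully, or close them until they stop; newtons is the grip in N (None keeps the last).
- env.pause(seconds).
- solver.ik(position, orientation): joint angles nearest the present ones, or None.
- monitor.read_state(): the state.
- optics.get_image(name): name is "scene" or "top" or "wrist"; returns the picture (480x640x3 uint8, red, green, blue); there is no depth.
- optics.get_calibration(name): a dict with "camera_matrix" (3x3 intrinsics, pixels), "k1" (the pictures are not rectified: a ray, as slopes to the right and down, at radius r is drawn at 1 + k1 r^2 times it, then the intrinsics apply), "eye" and "orientation" of the camera in the world; the wrist camera has in their place "T_tool_cam" (4x4, takes a point from camera to tool coordinates, whose origin is the TCP and whose axes are the flange's). Camera axes: x right, y down, z forward; pixel columns grow to the right and rows downward; lengths in m; the calibration is good to about 2 mm. A picture is of the moment at which its call begins: read the wrist's pose just before it. get_calibration takes no time and is no camera call.
A pose or a line that the arm cannot do raises env.IKError and nothing moves.
- order.finish_job(): hands the job in; it is judged then, once.
The state is a dict: "time_s": time; "joint_pos": joint angles; "joint_velocities": joint speeds; "tau": joint torques, N m; "eef_pos": TCP position; "ee_rot": TCP orientation; "force": force on the tool from outside, world axes, zero at the start; "ft_torque": the same for the moment, N m; "finger_gap": finger opening in m; "grip_force": force on a finger pad.
Only numpy, scipy, OpenCV 4.12 (cv2) and the standard library are available. Lean on these libraries where they do the work, as an engineer would, in place of code of your own. Each camera call takes 0.05 s, during which the arm holds its last target. There are 200 camera calls.

### The job

On the small extending utensil stand, pull the rail up until the gravity pawl of its sliding frame has swung past the crossbar and dropped out above it, then lower the frame until the pawl sits on the crossbar and carries the weight, and let go. The crossbar has been clamped at an unknown height, so go by feel: do not strain the frame against the crossbar's buffers or press it down hard, never let it drop, and leave the other kitchen things where they are.

Things in the scene. Friction and masses are not known exactly. Their poses are not given: they have to be found in the camera images.
- stand: Fixed utensil stand like a small extension ladder: dark steel base plate 130 x 210 x 12 mm, two aluminium posts 18 x 14 mm and 173 mm high at y = +-85 mm. Origin: centre of the base's underside, on the work surface; z up, y from post to post, x across. It must not be loaded with more than 25 N.
- bar_range (a point): Point on the stand 130 mm up, 19 mm to its +x: middle of the range of the crossbar, a 12 mm round steel bar along y between black clamp collars on the posts. The bar's centre is clamped anywhere within 25 mm above or below this point; its true height is not reported. The bar is sprung up and down, about 10 N per mm. Under it hang two rubber buffers.
- rail_grip (a point): Middle of the rail, a level steel bar 14 mm thick, 180 mm long, along the stand's y, topping the sliding frame; free to grip from above for 45 mm either side, 80 mm free below it (no crossing parts nearer). 205 mm above the work surface with the frame fully down, right above the stand's origin.
- fly (a joint): Height of the sliding frame above its lowest position, m: 0 at the start, limit 0.135. The frame, 0.5 to 0.75 kg with its pawl, guide friction about 1 N, runs straight up and down between the posts and falls if let go. It sits on the crossbar at a value from 0.029 to 0.080, by where the bar is clamped. It must never go down faster than 0.25 m/s.
- pawl (a point): Pivot of the gravity pawl, on the frame, 84 mm up when down. Its nose points 30 mm to the stand's +x, folds down as it passes the crossbar going up (1 to 2 N), swings back level by its weight and then catches the bar going down. It drops free about 17 mm above its seat; about 25 mm above the seat, lugs at the frame's foot meet the buffers, which stop the frame.
- pan: Aluminium sheet pan, 340 x 240 x 18 mm, fixed; origin at the centre of its underside, x along the 340 mm. Bystander; it may stand at either side of the robot.
- tongs: Short steel tongs, 165 mm long, 15 mm high, on the pan; bystander. Origin near the middle of their underside, x along them.
- salt_jar: Round glass salt jar with steel flip lid, 68 mm across, 68 mm high, on the pan; bystander. Origin at the centre of its underside.
- plank: Wooden grilling plank, 280 x 75 x 11 mm, on the pan; bystander. Origin at the centre of its underside.
- dishes: Stack of small white ceramic dipping dishes, 74 mm across, 49 mm high, on the pan; bystander. Origin at the centre of its underside.
- mug: Ceramic mug, 80 mm across, 85 mm high; bystander at the back. Origin at the centre of its underside.
- pepper: Small amber glass jar, 48 mm across, 100 mm high; bystander at the back. Origin at the centre of its underside.
- spoon: Wooden spoon lying on the island ahead of the robot, between the stand and the pan; bystander. Origin on its underside.
There are look-alikes about, which are no part of the job. Leave any purple or red look-alike of the stand alone.

How it is judged:
By the outcome, as a careful person would: the job done as asked, in the order asked, and still so for the second after the job is handed in, with the robot touching nothing.
It also fails if it takes over 66 s, if anything falls off the work surface, if the arm or the gripper's body presses on something with over 40 N, if the wrist force passes 120 N, or if a joint passes its speed limit or range.

## Working session

There is one attempt and no reset: what is moved stays moved. The work goes in short steps, each a Python script; the robot and the scene stay as the last script left them, time stands still between calls to the robot, and variables do not carry over. Pictures are saved under pics/ and viewed, at most 10 in all, crops included, and the job is handed in when it is done.

```bash
mkdir -p pics
cat > h.py <<'E'
import numpy as np, cv2
from plant import env, hand, solver, monitor, optics, order
def snap(n,f):
    im=optics.get_image(n); cv2.imwrite('pics/'+f,im[:,:,::-1]); return im
E
python3 - <<'E'
from h import *
for n in("scene","top"):
    snap(n,n+'.png'); print(n,optics.get_calibration(n))
s=monitor.read_state(); print(s['time_s'],s['eef_pos'],s['ee_rot'],s['force'])
E
```

```text
scene {'camera_matrix': array([[493.64921725,   0.        , 321.22466237],
       [  0.        , 493.64921725, 239.25382061],
       [  0.        ,   0.        ,   1.        ]]), 'k1': -0.06340888235832266, 'eye': array([1.03630724, 0.51277354, 0.78385333]), 'orientation': array([-2.28206894e+00,  9.87886842e-04,  2.39827308e+00])}
top {'camera_matrix': array([[464.50876543,   0.        , 328.92159074],
       [  0.        , 464.50876543, 238.91921569],
       [  0.        ,   0.        ,   1.        ]]), 'k1': -0.11994907777488166, 'eye': array([ 0.441254  , -0.02213363,  1.29329029]), 'orientation': array([-3.05762301, -0.00425374, -1.57360352])}
0.1 [ 0.1654624  -0.65390448  0.24359638] [-3.13986055e+00  5.19081754e-05  2.47823304e-01] [ 0.48467656 -0.0846241   0.33123422]
```

View pics/scene.png

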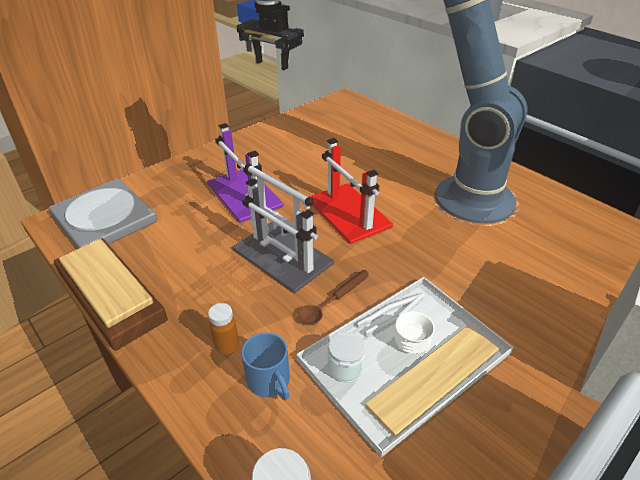

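View pics/top.png

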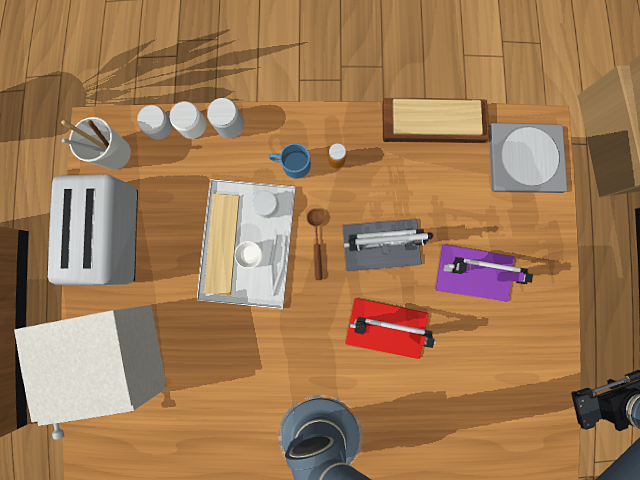

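Candidates: the grey stand at top (383,245) / scene (283,258), the purple one at top (480,272), and the red one at top (388,328). By the description (dark steel base, with rail and frame) it is the grey one. I'll check it in a crop and measure it.

```bash
cat >> h.py <<'E'
from scipy.spatial.transform import Rotation as Ro
def ray(c,uv):
    K=c['camera_matrix']
    p=cv2.undistortPoints(np.array([[uv]],float),K,np.array([c['k1'],0,0,0,0]))[0,0]
    return Ro.from_euler('xyz',c['orientation']).as_matrix()@np.array([p[0],p[1],1])
def onplane(c,uv,z):
    d=ray(c,uv); e=np.array(c['eye']); return (e+d*(z-e[2])/d[2])[:2]
def proj(c,P):
    R=Ro.from_euler('xyz',c['orientation']).as_matrix(); q=R.T@(np.array(P)-c['eye']); x=q[:2]/q[2]
    x=x*(1+c['k1']*(x@x)); K=c['camera_matrix']; return K[:2,:2]@x+K[:2,2]
E
python3 - <<'E'
from h import *
t=cv2.imread('pics/top.png'); s=cv2.imread('pics/scene.png')
a=cv2.resize(t[210:280,335:435],None,fx=4,fy=4,interpolation=cv2.INTER_CUBIC)
b=cv2.resize(s[140:295,225:340],None,fx=3.4,fy=3.4,interpolation=cv2.INTER_CUBIC)
H=max(a.shape[0],b.shape[0]); pad=lambda i:cv2.copyMakeBorder(i,0,H-i.shape[0],0,0,0)
cv2.imwrite('pics/crop.png',np.hstack([pad(a),pad(b)])[:600,:800])
c=optics.get_calibration('top')
hsv=cv2.cvtColor(t,cv2.COLOR_BGR2HSV)
m=((hsv[...,1]<70)&(hsv[...,2]<130)&(hsv[...,2]>40)).astype(np.uint8)
roi=np.zeros_like(m); roi[212:278,336:440]=m[212:278,336:440]
roi=cv2.morphologyEx(roi,cv2.MORPH_CLOSE,np.ones((15,15)))
k=max(cv2.findContours(roi,0,2)[0],key=cv2.contourArea); bx=cv2.boxPoints(cv2.minAreaRect(k))
print(bx); W=np.array([onplane(c,p,.012) for p in bx]); print(W,W.mean(0))
E
```

```text
[[342.05518 224.6621 ]
 [428.62073 217.44829]
 [432.4552  263.4621 ]
 [345.88965 270.6759 ]]
[[ 0.58871403 -0.06446041]
 [ 0.60868636 -0.30701311]
 [ 0.48000303 -0.31512114]
 [ 0.46117802 -0.07438278]] [ 0.53464536 -0.19024436]
```

View pics/crop.png

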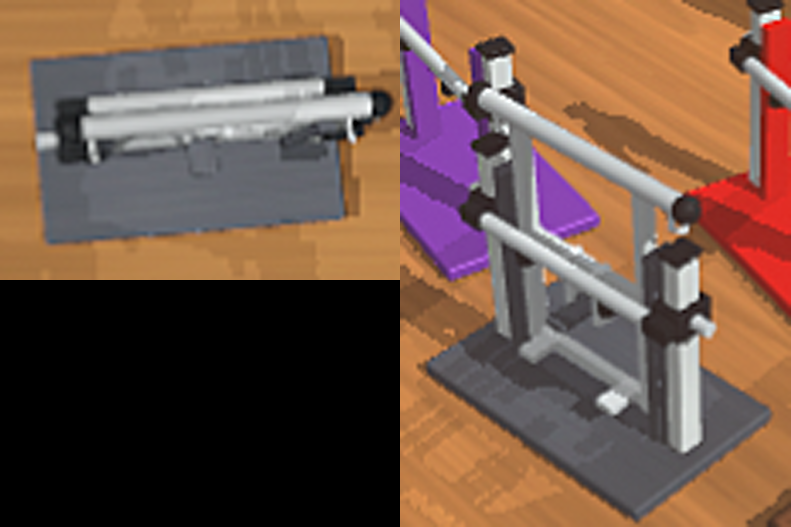

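Run:
```python
from h import *
t=optics.get_calibration('top'); s=optics.get_calibration('scene')
W=np.array([onplane(t,p,.012) for p in [(343,225),(417,219),(421,264),(347,271)]]); print('base',W.round(4).tolist(),W.mean(0))
for a,b in [((355.5,241),(432,235.5))]:
    A,B=onplane(t,a,.205),onplane(t,b,.205); print('rail top',A,B,(A+B)/2,np.linalg.norm(A-B),np.degrees(np.arctan2(*(A-B)[::-1]))-90)
A,B=onplane(s,(248.5,168),.205),onplane(s,(310.3,201.8),.205); print('rail scene',A,B,(A+B)/2,np.linalg.norm(A-B),np.degrees(np.arctan2(*(B-A)[::-1]))-90)
yaw=np.arctan2(*((W[0]-W[1]+W[3]-W[2])[::-1]))-np.pi/2; print(np.degrees(yaw))
O=W.mean(0)
# crossbar mid in scene vs height: line of bar axis at centre
for h in(.105,.13,.155):
    for y in(-.06,.0,.06):
        P=np.r_[O+Ro.from_euler('z',yaw).as_matrix()[:2,:2]@[.019,y],h]; u=proj(s,P); print(h,y,u,'crop',(u-[225,140])*3.4+[400,0])
for yw in(0,np.pi): print(solver.ik(np.r_[O,.25],[np.pi,0,yaw+yw+np.pi/2]))
```

```text
base [[0.5878, -0.0671], [0.6043, -0.2741], [0.4787, -0.2829], [0.4603, -0.0774]] [ 0.53276054 -0.17538276]
rail top [ 0.52777622 -0.08951398] [ 0.54037111 -0.27124536] [ 0.53407366 -0.18037967] 0.18216729669321127 3.964543481282334
rail scene [ 0.53801743 -0.26285783] [ 0.52146854 -0.07998069] [ 0.52974299 -0.17141926] 0.1836243854407511 5.170717259744194
4.844551923713265
0.105 -0.06 [253.72360069 214.19778069] crop [497.66024235 252.27245435]
0.105 0.0 [272.0303887  225.61102828] crop [559.90332158 291.07749617]
0.105 0.06 [291.45154038 237.71448009] crop [625.93523729 332.2292323 ]
0.13 -0.06 [252.71280366 205.25513127] crop [494.22353243 221.8674463 ]
0.13 0.0 [271.26548485 216.57467403] crop [557.3026485  260.35389171]
0.13 0.06 [290.96787654 228.59357209] crop [624.29078023 301.21814509]
0.155 -0.06 [251.67470868 196.04555781] crop [490.69400951 190.55489654]
0.155 0.0 [270.47907099 207.25867758] crop [554.62884138 228.67950378]
0.155 0.06 [290.47003899 219.17985481] crop [622.59813257 269.21150636]
[ 0.742635    0.3444375  -0.63230302  1.77473865  0.22633865  1.09575352
  0.11852555]
[-0.57765966  0.45376204  1.1206896   1.84451882 -0.45157768  1.13009744
 -2.35315671]
```

The grey stand is confirmed: dark base, a rail with a black end cap, and a crossbar on the +x side at roughly 0.130 height. Seat estimate is fly ≈ 0.055. I'm moving above the rail now and checking with the wrist camera.

Run:
```python
from h import *
p=monitor.read_state()['eef_pos']
env.move_linear([p[0]+.05,p[1]+.03,.36],0.2)
env.move_pose([.532,-.176,.33],[np.pi,0,.082+np.pi/2])
s=monitor.read_state(); im=snap('wrist','w1.png'); c=optics.get_calibration('wrist'); print(s['time_s'],s['eef_pos'],s['ee_rot'],s['force'],s['finger_gap'],s['joint_pos'])
print(c)
```

```text
2.8833 [ 0.53170757 -0.17784601  0.32984171] [-3.14123407e+00  4.58004861e-04  1.64964157e+00] [-0.08756898 -0.06859257 -0.45377359] 0.08684895435211169 [ 0.76019654  0.27815062 -0.63792416  1.6666784   0.17348631  1.2541771
  0.16520526]
{'camera_matrix': array([[364.47838055,   0.        , 322.05695822],
       [  0.        , 364.47838055, 235.30271977],
       [  0.        ,   0.        ,   1.        ]]), 'k1': -0.05907935604157864, 'T_tool_cam': array([[-1.39925137e-04, -9.55753441e-01, -2.94168897e-01,
         8.10266879e-02],
       [ 9.99999905e-01, -2.55522641e-04,  3.54529388e-04,
         1.55777655e-05],
       [-4.14009496e-04, -2.94168820e-01,  9.55753386e-01,
        -1.39613745e-01],
       [ 0.00000000e+00,  0.00000000e+00,  0.00000000e+00,
         1.00000000e+00]])}
```

View pics/w1.png

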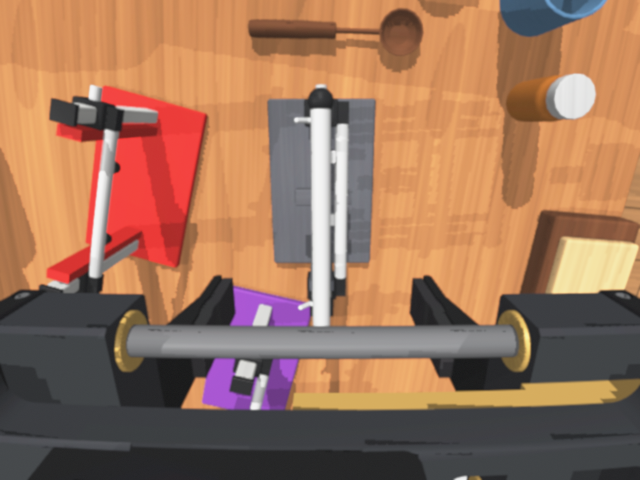

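The wrist view shows the rail of the grey stand running from the black cap at (319,98) down to (320,325), midway between the fingers. I'll compute its line, go down, and grip.

Run:
```python
from h import *
c=optics.get_calibration('wrist'); s=monitor.read_state()
T=np.eye(4); T[:3,:3]=Ro.from_euler('xyz',s['ee_rot']).as_matrix(); T[:3,3]=s['eef_pos']; M=T@c['T_tool_cam']
cc=dict(c,eye=M[:3,3],orientation=Ro.from_matrix(M[:3,:3]).as_euler('xyz'))
A,B=onplane(cc,(319.5,98),.205),onplane(cc,(320.5,300),.205)
d=(A-B)/np.linalg.norm(A-B); yaw=np.arctan2(d[1],d[0])-np.pi/2; C=A-d*.09; print(A,B,np.degrees(yaw),C)
R=[np.pi,0,yaw+np.pi/2]
env.move_linear([*C,.27],.12,R); env.move_linear([*C,.208],.08)
f0=monitor.read_state(); print(f0['eef_pos'],f0['force'])
hand.grab(20)
f=monitor.read_state(); print(f['time_s'],f['eef_pos'],f['ee_rot'],f['force'],f['ft_torque'],f['finger_gap'],f['grip_force'])
np.save('C.npy',np.r_[C,yaw])
```

```text
[ 0.52230995 -0.08007648] [ 0.53485936 -0.23251873] 4.706113954722759 [ 0.52969399 -0.16977306]
[ 0.53011409 -0.16975473  0.20837923] [-0.58933359  0.22777632  0.46132416]
5.6833 [ 0.52997074 -0.16975409  0.20799313] [ 3.14092371e+00 -3.74968137e-05  1.65296008e+00] [ 0.92891452  0.6767719  -1.15288119] [ 0.03806055 -0.36655434 -0.00596075] 0.013292284784425935 19.999849498271942
```

```bash
cat >> h.py <<'E'
def fz(n=5):
    v=[]
    for _ in range(n): env.pause(.02); s=monitor.read_state(); v.append([s['force'][2],s['eef_pos'][2]])
    return np.mean(v,0)
E
python3 - <<'E'
from h import *
C=np.load('C.npy'); z0=.208; L=[]
for h in list(np.arange(.004,.030,.005))+list(np.arange(.030,.0665,.002)):
    env.move_linear([C[0],C[1],z0+h],.03); f,z=fz(); L.append((round(h*1e3,1),round((z-z0)*1e3,1),round(f,2)))
    if f<-13: break
print(*L,sep='\n'); s=monitor.read_state(); print(s['time_s'],s['force'],s['finger_gap'],s['grip_force'])
E
```

```text
(np.float64(4.0), np.float64(4.0), np.float64(-3.84))
(np.float64(9.0), np.float64(9.2), np.float64(-3.92))
(np.float64(14.0), np.float64(14.1), np.float64(-4.03))
(np.float64(19.0), np.float64(19.0), np.float64(-4.32))
(np.float64(24.0), np.float64(24.0), np.float64(-4.4))
(np.float64(29.0), np.float64(28.9), np.float64(-4.57))
(np.float64(30.0), np.float64(29.8), np.float64(-4.05))
(np.float64(32.0), np.float64(31.8), np.float64(-4.23))
(np.float64(34.0), np.float64(33.8), np.float64(-4.71))
(np.float64(36.0), np.float64(35.8), np.float64(-4.29))
(np.float64(38.0), np.float64(37.7), np.float64(-4.33))
(np.float64(40.0), np.float64(39.7), np.float64(-4.55))
(np.float64(42.0), np.float64(41.8), np.float64(-4.6))
(np.float64(44.0), np.float64(43.8), np.float64(-4.27))
(np.float64(46.0), np.float64(45.8), np.float64(-4.19))
(np.float64(48.0), np.float64(47.8), np.float64(-4.75))
(np.float64(50.0), np.float64(49.8), np.float64(-4.56))
(np.float64(52.0), np.float64(51.8), np.float64(-4.75))
(np.float64(54.0), np.float64(53.8), np.float64(-4.23))
(np.float64(56.0), np.float64(55.8), np.float64(-3.9))
(np.float64(58.0), np.float64(57.8), np.float64(-4.29))
(np.float64(60.0), np.float64(59.8), np.float64(-4.07))
(np.float64(62.0), np.float64(61.8), np.float64(-4.35))
(np.float64(64.0), np.float64(63.8), np.float64(-4.45))
(np.float64(66.0), np.float64(65.8), np.float64(-4.02))
14.3833 [ 6.15609436 -0.60743909 -3.94421164] 0.01355860256941555 19.999626638364134
```

Run:
```python
from h import *
s=snap('scene','s2.png')[:,:,::-1]
cv2.imwrite('pics/c2.png',cv2.resize(s[100:300,200:360],None,fx=3,fy=3,interpolation=cv2.INTER_CUBIC))
m=monitor.read_state(); print(m['time_s'],m['eef_pos'],m['force'],m['ft_torque'])
```

```text
14.4333 [ 0.52989309 -0.16973748  0.27377547] [ 4.73228024 -0.22925266 -4.09528828] [-0.07308602 -1.24547177 -0.07921391]
```

View pics/c2.png

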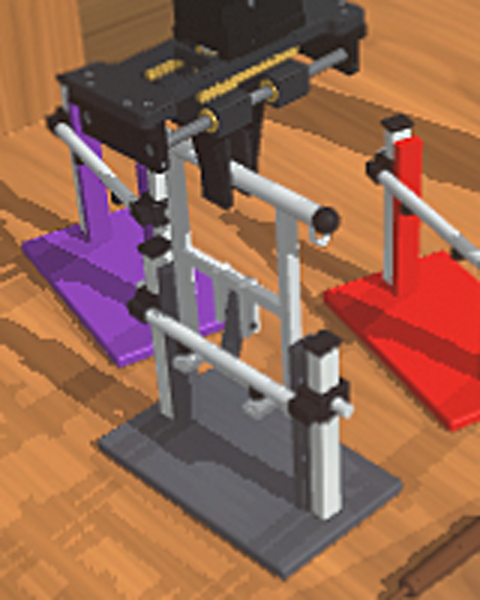

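The frame has risen with the rail and the pawl (dark, crop (235,315)) hangs folded behind the crossbar. I'll ease off the sideways load and continue in 1 mm steps.

Run:
```python
from h import *
C=np.load('C.npy'); z0=.208; x=C[0]
for i in range(3):
    fx=np.mean([(env.pause(.02),monitor.read_state()['force'][0])[1] for _ in range(5)]); print('x',round(x,5),round(fx,2))
    if abs(fx)<2: break
    x+=.0005*np.sign(fx); env.move_linear([x,C[1],z0+.066],.03)
C[0]=x; np.save('C.npy',C)
for h in np.arange(.067,.0735,.001):
    env.move_linear([C[0],C[1],z0+h],.03); f,z=fz(); print(round(h*1e3,1),round((z-z0)*1e3,2),round(f,2))
    if f<-8: break
s=snap('scene','s3.png')[:,:,::-1]
cv2.imwrite('pics/c3.png',cv2.resize(s[150:270,225:335],None,fx=5,fy=5,interpolation=cv2.INTER_CUBIC))
m=monitor.read_state(); print(m['time_s'],m['force'])
```

```text
x 0.52969 5.57
x 0.53019 4.33
x 0.53069 1.74
67.0 66.73 -5.05
68.0 67.82 -4.63
69.0 68.84 -4.34
70.0 69.82 -4.9
71.0 70.85 -4.72
72.0 71.91 -4.92
73.0 72.92 -4.73
17.5667 [-5.51572372  0.06867381 -5.22826825]
```

View pics/c3.png

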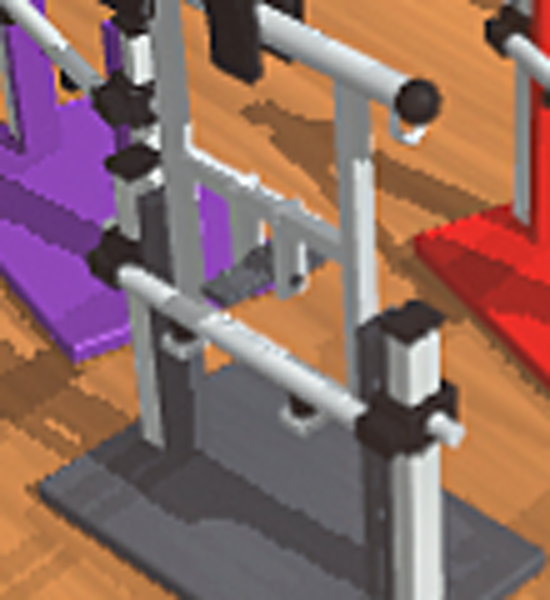

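The pawl is level again: its nose at crop (215,288) points out above the crossbar, and the lugs sit just under the black buffers without touching. Now I'll lower it gently onto the bar.

Run:
```python
from h import *
C=np.load('C.npy'); z0=.208; C[0]-=.0003
for h in list(np.arange(.071,.0595,-.002))+list(np.arange(.060,.0455,-.0005)):
    env.move_linear([C[0],C[1],z0+h],.03); f,z=fz(); print(round(h*1e3,1),round((z-z0)*1e3,2),round(f,2))
    if f>-.5: break
m=monitor.read_state(); print(m['time_s'],m['force'],m['ft_torque'],m['finger_gap'])
```

```text
71.0 70.89 -5.74
69.0 68.86 -5.64
67.0 66.85 -5.91
65.0 64.85 -5.77
63.0 62.86 -5.5
61.0 60.85 -5.87
60.0 59.94 -5.19
59.5 59.53 -5.12
59.0 59.07 -4.86
58.5 58.57 -4.51
58.0 58.07 -4.74
57.5 57.57 -4.75
57.0 57.07 -4.64
56.5 56.56 -4.83
56.0 56.07 -4.9
55.5 55.56 -4.62
55.0 55.07 -4.54
54.5 54.57 -4.51
54.0 54.07 -4.69
53.5 53.56 -4.1
53.0 53.06 -4.32
52.5 52.56 -5.17
52.0 52.05 -4.59
51.5 51.55 -4.64
51.0 51.06 -4.26
50.5 50.56 -4.41
50.0 50.06 -4.19
49.5 49.56 -4.85
49.0 49.05 -4.76
48.5 48.56 -4.76
48.0 48.23 -3.63
47.5 48.02 -2.21
47.0 47.82 -1.07
46.5 47.59 0.9
28.9 [-8.74859175  0.64985808  0.80277962] [0.19448802 1.59383599 0.03261568] 0.013432846956475439
```

The weight is transferred, with contact at ≈ 48.4 mm and force now ≈ 0. I'll relieve the sideways force, open, and check that it holds.

Run:
```python
from h import *
C=np.load('C.npy'); x=C[0]-.0003; z=.208+.0465
for i in range(4):
    fx,f=np.mean([(env.pause(.02),monitor.read_state()['force'][[0,2]])[1] for _ in range(5)],0); print(round(x,5),round(fx,2),round(f,2))
    if abs(fx)<2.5: break
    x+=.0004*np.sign(fx); env.move_linear([x,C[1],z],.03)
hand.open_gripper(); env.pause(.1); print(monitor.read_state()['force'])
env.move_linear([x,C[1],z+.05],.06); env.move_linear([x,C[1],.36],.12)
env.pause(.3)
s=snap('scene','s4.png')[:,:,::-1]
cv2.imwrite('pics/c4.png',cv2.resize(s[130:270,225:335],None,fx=4,fy=4,interpolation=cv2.INTER_CUBIC))
m=monitor.read_state(); print(m['time_s'],m['eef_pos'],m['force'],m['finger_gap'])
```

```text
0.53039 -7.35 0.56
0.52999 -6.72 -0.01
0.52959 -5.93 0.17
0.52919 -4.43 2.04
[ 0.69862706 -0.48425159  0.30609358]
33.6417 [ 0.52863814 -0.16974411  0.35949473] [-0.15189011 -0.01320656  0.26237896] 0.08713405224196107
```

View pics/c4.png

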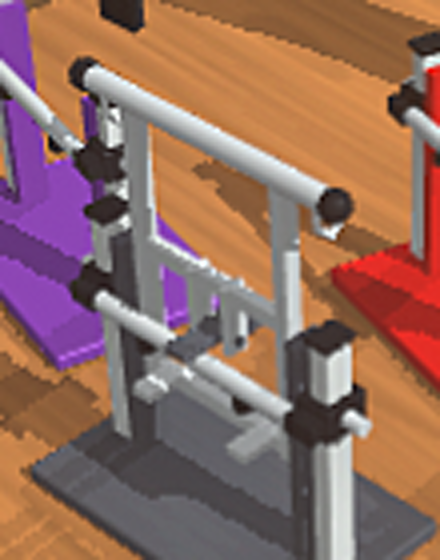

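The pawl (crop (195,340)) lies on the crossbar, the frame is held up, and the gripper is clear.

```bash
python3 -c "
from h import *
print(order.finish_job())"
```

```text
the job is handed in; nothing more can be done
None
```

The job is handed in: the pawl passed the crossbar, was lowered onto it at about 48 mm of lift and carries the frame, and the gripper is clear; the hand-in returned no verdict.

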